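# Bring the wheel's valve to the top for pumping

### The arm

A 6-joint arm with a two-finger parallel gripper is mounted at the origin on the work surface. World frame = base frame: x ahead of the robot, y to its left, z up, the work surface at z = 0. Lengths are in m, angles in rad, forces in N, time in s.
With the tool pointing down it reaches from about 0.375 to 0.975 m from the base axis. Payload 3.8 kg.
Tool frame: the origin (TCP) lies between the finger pads; the fingertips stand manip.tip_extent ahead of it and the grasp point (between the pads) lies 6 mm ahead of it (manip.tip_extent is the distance from the TCP to the fingertips, in m); z points along the fingers, y is the line along which they close (so a half turn about z gives the same grasp; the last joint's range is limited). The gripper opens to 85 mm and grips with 20 to 120 N. Pads are 22 mm wide; open, the fingers measure 114 mm over their backs; the gripper's body (76 mm by 85 mm) begins 54 mm behind the grasp point. The pads swing forward as they close: fully open they stand 13 mm farther back than shut.
Start: joints at [-1.208, 0.264, 1.604, -0, 1.274, -0.037], TCP at [0.263, -0.622, 0.256] pointing down, gripper open.
Joint ranges: [-2.63, 2.63], [-0.94, 2.18], [0.31, 2.57], [-1.31, 4.45], [0, 2.66], [-2.55, 2.55]. Speed limits (rad/s): [2.57, 2.57, 3.14, 3.14, 3.14, 3.14].

### API

Orientations are given as a unit quaternion [w, x, y, z].
In Python, from workcell import manip, imaging, sign_off gives the robot as it stands. The module is installed in compiled form; this text tells all that it offers.
- The arm moves only by the tool move_arm, never from a script. Its arguments are lists of equal length, an entry for each row: "offset": the shift along the world's x, y, z in cm, a list of three; "yaw": the turn about the world's z in degrees; "hand": the finger opening in cm, from 0 to 8.54. In form: {"offset": [[tx, ty, tz], ...], "yaw": [yaw, ...], "hand": [hand, ...]}. A call has 1 to 12 rows; each row is the pose to reach, as a shift and turn from the pose commanded when the call began; what a row does not reach only later rows make up. A row lasts 1/10 s, in which the tool goes at most 50 mm and 8.59 degrees, less where a joint would pass 70% of its speed; a pose out of reach is approached as far as the arm can. A call with a gripper value outside its range is refused whole. The fingers move at their own pace and stop on an object; "grip_force" is the grip in N (left out, the last holds). Time passes only in rows, so rows that repeat a pose let the fingers close. It gives the time, the measured TCP pose, the force, the opening and the grip force at its end, in the units of the state.
- manip.read_state(): the state, without advancing time (a new reading comes with each control period).
- imaging.capture(name): name is "scene" or "side" or "wrist"; returns the picture (400x640x3 uint8, red, green, blue); there is no depth.
- imaging.camera_info(name): a dict with "vfov" (degrees; the focal length in pixels is half the picture's height over the tangent of half this angle, whatever the lens; pixels are square), "cx", "cy" (the principal point, pixels), "D" ([k1, k2, p1, p2, k3] as OpenCV has them; the pictures are not rectified), "cam_to_world" (4x4, takes a point from camera to world coordinates). Camera axes: x right, y up, looking along -z (the intrinsics and any distortion apply to the point x, -y, -z); pixel columns grow to the right and rows downward; lengths in m; the calibration is good to about 2 mm. A picture is of the moment at which its call begins: read the wrist's pose just before it. camera_info takes no time and is no camera call; for the wrist camera it gives the pose at the moment of the call.
- sign_off(): hands the job in; it is judged then, once.
Trained networks look in the newest picture that a camera, given by its name, has taken for a name from the list of things; names that differ only in an ending like _2 or _b are one class to them, and where a whole thing is asked for, a point or a joint stands for the part that bears it (a point fixed in the world has none). Each returns a list of dicts, best first, with "p" (0 to 1); they miss things now and then, are a little off and sometimes report something else, mostly with a low value. They report only what shows in the picture. A call takes as long as a camera call.
- imaging.boxes_of(query, camera): "pixel" ([column, row] in pixels, amid what is visible of it).
- imaging.cut_out(query, camera): "pixels" (400x640 bool, what is visible of it) and "pixel" ([column, row] in pixels, amid what is visible of it).
The state is a dict: "time": time; "joints": joint angles; "qvel": joint speeds; "effort": joint torques, N m; "tool_pos": TCP position; "eef_rot": TCP orientation; "force": force on the tool from outside, world axes, zero at the start; "ft_torque": the same for the moment, N m; "grip_width": opening from 0.0 (shut) to 1.0 (fully open); "finger_force": force on a finger pad.
Only numpy, scipy, OpenCV 4.12 (cv2) and the standard library are available. Lean on these libraries where they do the work, as an engineer would, in place of code of your own. Each camera call takes 0.05 s, during which the arm holds its last target. There are 200 camera calls.

### The job

The cart wheel in the bench stand is to be pumped up: turn it by pushing its spokes with the fingertips, one spoke after another, until the valve stem with the red cap is at the very top, the highest point of the leaning wheel, then take the hand away. Push gently and steadily without sending the wheel spinning or pushing on the valve stem; nothing needs to be gripped or lifted, and the cups, the marker and the wrench stay where they are.

Things in the scene. Friction and masses are not known exactly. Their poses are not given: they have to be found in the camera images.
- stand: fixed bench stand of steel rods on an aluminium base plate (270 x 300 x 12 mm). Origin on the bench straight below the axle; x axis level, from the wheel's face to its back, y to the left, z up. The wheel in it leans back 55 degrees from upright: its face looks along (-0.574, 0, 0.819) of this frame, 'up the wheel' is (0.819, 0, 0.574). Behind the wheel, from 30 mm behind its mid-plane, are posts.
- bracket (a point): where the axle is held in front of the wheel, 28 mm before the mid-plane: a bracket of steel rods parallel to the wheel runs from here out past the tyre: one 12 mm rod 60 degrees left of the top, one 60 degrees right of it, and two 9 mm rods straight down, 15 mm either side of the axle. Fingers cannot sweep past rods: come out and take another spoke in one of the three windows between.
- axle (a point): centre of the wheel on its axle, in the wheel's mid-plane, 140 mm above the bench
- top_mark (a point): point fixed to the stand where the valve stem (valve) has to end: in the mid-plane, 85 mm from the axle, straight up the wheel
- wheel (a joint): turn of the wheel in rad, 0 with the valve at the very top, growing counter-clockwise as seen when facing the wheel; starts between 1.95 and 4.33. It turns freely both ways without a stop, so the top is at 0 and at 6.283 alike. The bearing drags (about 0.3 N m), so the wheel stays where it is left.
- hub (a point): centre of the hub, same point as the axle but turning with the wheel and its six lime-green spokes. Black hub 48 mm in diameter, 40 mm long. Spokes 16 mm wide and deep, centred on the mid-plane, at 30, 90, 150, 210, 270, 330 degrees from the valve, up to the rim (inner edge 94 mm from the axle). Black tyre 266 mm in outer diameter, 34 mm thick.
- valve (a point): valve stem on the wheel, midway between two spokes in the mid-plane, standing inward from the rim: brass stem 9 mm thick with a red cap 13 mm thick at the inner end, from 100 to 72 mm from the axle. This point is 85 mm from the axle.
- cup_a: small clear plastic measuring cup, 42 mm across the mouth, 34 mm tall, loose on the bench; origin at the centre of its underside; not to be moved
- cup_b: a second cup like cup_a; not to be moved
- marker: red marker pen lying on the bench, 130 mm long, 16 mm thick, along its x axis, origin at its underside; not to be moved
- wrench: steel wrench lying on the bench, 150 mm long along its x axis; not to be moved

How it is judged:
On the way, in this order (a step that is already met when the one before it is completed fails the run):
1. the fingers push a spoke ((contact force between the fingers and wheel_c0 above 0.5 N or contact force between the fingers and wheel_c1 above 0.5 N or contact force between the fingers and wheel_c2 above 0.5 N or contact force between the fingers and wheel_c3 above 0.5 N or contact force between the fingers and wheel_c4 above 0.5 N or contact force between the fingers and wheel_c5 above 0.5 N)), for 0.02 s.
2. the fingers leave the spokes (contact force between the fingers and wheel_c0 below 0.05 N and contact force between the fingers and wheel_c1 below 0.05 N and contact force between the fingers and wheel_c2 below 0.05 N and contact force between the fingers and wheel_c3 below 0.05 N and contact force between the fingers and wheel_c4 below 0.05 N and contact force between the fingers and wheel_c5 below 0.05 N), for 0.2 s.
3. the fingers push a spoke again ((contact force between the fingers and wheel_c0 above 0.5 N or contact force between the fingers and wheel_c1 above 0.5 N or contact force between the fingers and wheel_c2 above 0.5 N or contact force between the fingers and wheel_c3 above 0.5 N or contact force between the fingers and wheel_c4 above 0.5 N or contact force between the fingers and wheel_c5 above 0.5 N)), for 0.02 s.
At the end, for the whole second after the job is handed in: the valve stem is within 14 mm (about 9 degrees) of the top of the wheel, the wheel is at rest, and cups, marker and wrench are within 20 mm of where they stood (distance between valve and top_mark below 0.014 m and velocity of joint wheel between -0.05 and 0.05 rad/s and distance of each of cup_a, cup_b, marker, wrench from where it was at the start of the episode below 0.02 m); the robot touches nothing.
It fails at once if the wheel is sent spinning (faster than 3 rad/s) (velocity of joint wheel above 3 rad/s or velocity of joint wheel below -3 rad/s).
It fails at once if the valve stem is pushed with more than 4 N (contact force between anything else and wheel_c6 above 4 N or contact force between anything else and wheel_c7 above 4 N).
It fails at once if the spokes are squeezed or forced with more than 40 N (contact force between the fingers and wheel_c0 above 40 N or contact force between the fingers and wheel_c1 above 40 N or contact force between the fingers and wheel_c2 above 40 N or contact force between the fingers and wheel_c3 above 40 N or contact force between the fingers and wheel_c4 above 40 N or contact force between the fingers and wheel_c5 above 40 N).
It fails at once if a cup, the marker or the wrench is moved more than 20 mm or lifted (distance of any of cup_a, cup_b, marker, wrench from where it was at the start of the episode above 0.02 m or height (world z) of any of cup_a, cup_b, marker, wrench above 0.015 m).
It also fails if it takes over 70 s, if anything falls off the work surface, if the arm or the gripper's body presses on something with over 40 N, if the wrist force passes 120 N, or if a joint passes its speed limit or range.

## Working session

There is one attempt and no reset: what is moved stays moved. The work goes in short steps, Python scripts to look and compute and a tool call to move; the robot and the scene stay as the last step left them, time stands still between calls to the robot, and variables do not carry over. Pictures are saved under pics/ and viewed, at most 10 in all, crops included, and the job is handed in when it is done.

Besides the shell and the picture viewer there is one more tool, called after "Emit:" in YAML: its name, and indented under it one key for each argument. move_arm: Moves the arm, as the interface text tells. Its arguments: {"type":"object","properties":{"offset":{"type":"array","items":{"type":"array","items":{"type":"number"}}},"yaw":{"type":"array","items":{"type":"number"}},"hand":{"type":"array","items":{"type":"number"}},"grip_force":{"type":"number"}},"required":["offset","yaw","hand"]}

```bash
mkdir -p pics
cat > h.py <<'E'
import numpy as np, cv2
from workcell import manip, imaging, sign_off
def K(n):
    i=imaging.camera_info(n); f=200/np.tan(np.radians(i['vfov'])/2)
    return np.array([[f,0,i['cx']],[0,f,i['cy']],[0,0,1.]]),np.array(i['D'],float),np.array(i['cam_to_world'])
def ray(n,px,c=None):
    k,D,T=c or K(n); u=cv2.undistortPoints(np.array([[px]],float),k,D)[0,0]
    d=T[:3,:3]@np.array([u[0],-u[1],-1]); return T[:3,3],d/np.linalg.norm(d)
def proj(n,P,c=None):
    k,D,T=c or K(n); p=(np.atleast_2d(P)-T[:3,3])@T[:3,:3]; p=p*[1,-1,-1]
    return cv2.projectPoints(p,np.zeros(3),np.zeros(3),k,D)[0][:,0]
def tri(obs):
    A=0;b=0
    for o,d in obs:
        M=np.eye(3)-np.outer(d,d);A=A+M;b=b+M@o
    return np.linalg.solve(A,b)
E
python3 - <<'E'
from h import *
s=manip.read_state();print(s['tool_pos'],s['eef_rot'],manip.tip_extent,s['grip_width'])
for n in ['scene','side','wrist']:
    im=imaging.capture(n);cv2.imwrite(f'pics/{n}0.png',im[:,:,::-1])
    print(n,K(n)[2].round(3).tolist())
    for q in ['stand','bracket','hub','wheel','valve','cup_a','marker','wrench']:
        print(n,q,[(round(r['p'],2),np.round(r['pixel']).tolist()) for r in imaging.boxes_of(q,n)][:3])
a=cv2.imread('pics/scene0.png');b=cv2.imread('pics/side0.png')
E
```

```text
[ 0.2625073  -0.62115633  0.25497979] [-1.08473196e-03  9.80082736e-01  1.98586559e-01 -1.78646589e-04] 0.025 0.9986955602493691
scene [[-0.439, -0.483, 0.757, 1.404], [0.898, -0.216, 0.383, 0.425], [-0.021, 0.848, 0.529, 0.725], [0.0, 0.0, 0.0, 1.0]]
scene stand [(0.84, [332.0, 229.0])]
scene bracket [(0.93, [334.0, 230.0])]
scene hub [(0.66, [331.0, 201.0])]
scene wheel []
scene valve [(0.57, [326.0, 200.0])]
scene cup_a [(0.79, [369.0, 294.0]), (0.79, [311.0, 301.0])]
scene marker [(0.71, [279.0, 225.0]), (0.42, [331.0, 234.0])]
scene wrench [(0.16, [332.0, 231.0])]
side [[0.897, 0.339, -0.282, 0.304], [-0.441, 0.674, -0.593, -0.528], [-0.011, 0.656, 0.754, 0.842], [0.0, 0.0, 0.0, 1.0]]
side stand [(0.63, [347.0, 304.0]), (0.61, [314.0, 234.0])]
side bracket [(0.58, [312.0, 233.0])]
side hub [(0.71, [312.0, 200.0])]
side wheel [(0.59, [316.0, 202.0])]
side valve [(0.62, [314.0, 205.0]), (0.6, [311.0, 233.0])]
side cup_a [(0.66, [394.0, 181.0]), (0.63, [341.0, 160.0])]
side marker [(0.7, [312.0, 231.0]), (0.6, [345.0, 304.0])]
side wrench [(0.6, [244.0, 321.0])]
wrist [[0.389, 0.877, 0.28, 0.335], [-0.921, 0.371, 0.119, -0.591], [0.0, -0.305, 0.952, 0.374], [0.0, 0.0, 0.0, 1.0]]
wrist stand []
wrist bracket []
wrist hub []
wrist wheel []
wrist valve []
wrist cup_a []
wrist marker []
wrist wrench []
```

View pics/scene0.png

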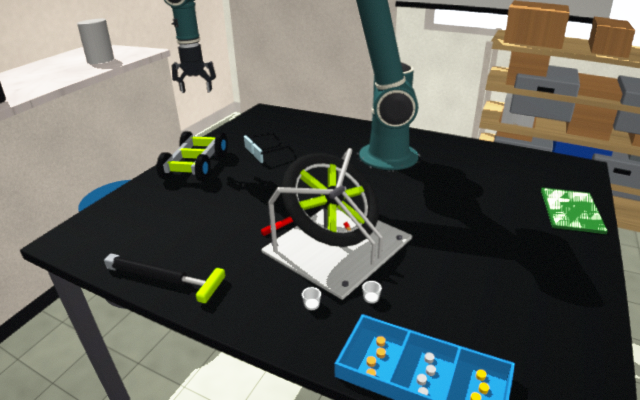

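View pics/side0.png

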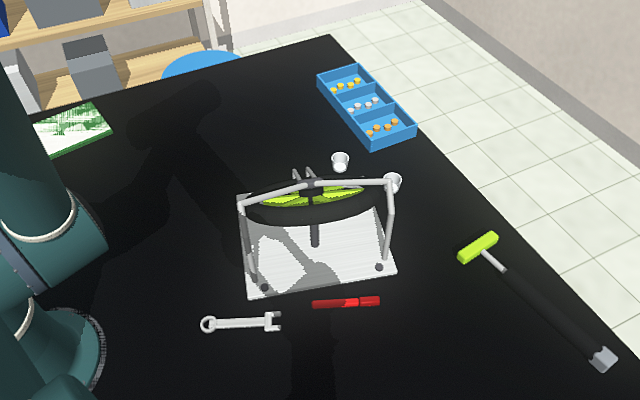

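The scene view shows the wheel's face. The hub is at about (337,190), the red cap at about (347,225) in front of the plate, and the twin down-rods run to the lower right at (378,250). The side view sees the wheel edge-on from behind, with the hub at about (312,188). The plate's corners are clear in both.

Run:
```python
from h import *
def pl(n,px,z):
    o,d=ray(n,px);return o+d*(z-o[2])/d[2]
for n,l in {'scene':[(263,249),(345,295),(411,237)],'side':[(248,299),(397,271),(236,195)]}.items():
    for p in l: print(n,p,pl(n,p,.012).round(3))
print('hub',tri([ray('scene',(337,190)),ray('side',(312,188))]).round(3))
for q in [(369,294),(311,301)]: print('cup',pl('scene',q,.02).round(3))
for q in [(394,181),(341,160)]: print('cup side',pl('side',q,.02).round(3))
for q in [(312,302),(380,301)]: print('marker',pl('side',q,.008).round(3))
for q in [(202,324),(280,321)]: print('wrench',pl('side',q,.005).round(3))
im=cv2.imread('pics/scene0.png')
cv2.imwrite('pics/crop1.png',cv2.resize(im[140:300,250:420],None,fx=4,fy=3.75,interpolation=cv2.INTER_CUBIC)[:600])
```

```text
scene (263, 249) [ 0.666 -0.114  0.012]
scene (345, 295) [0.731 0.143 0.012]
scene (411, 237) [0.46  0.217 0.012]
side (248, 299) [ 0.377 -0.047  0.012]
side (397, 271) [ 0.664 -0.121  0.012]
side (236, 195) [0.446 0.213 0.012]
hub [0.552 0.038 0.161]
cup [0.713 0.194 0.02 ]
cup [0.787 0.086 0.02 ]
cup side [0.783 0.084 0.02 ]
cup side [0.707 0.199 0.02 ]
marker [ 0.484 -0.106  0.008]
marker [ 0.601 -0.161  0.008]
wrench [ 0.283 -0.054  0.005]
wrench [ 0.415 -0.113  0.005]
```

View pics/crop1.png

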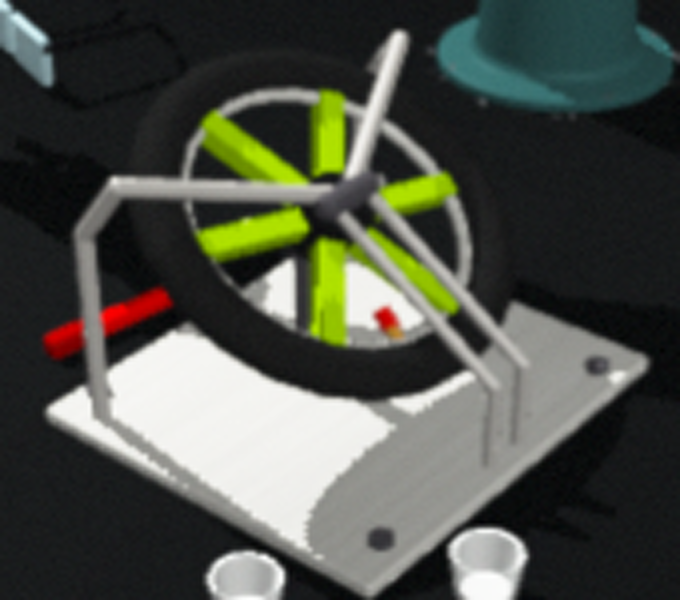

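The crop shows six lime spokes, with the red cap at full-picture (347,225) between the spoke to (332,231) and the spoke to (363,220). The top direction is upper-left. Next I fit the stand's position and yaw and the wheel angle.

```bash
cat >> h.py <<'E'
def frame(x,y,yaw):
    X=np.array([np.cos(yaw),np.sin(yaw),0]);L=np.array([-X[1],X[0],0]);Z=np.array([0,0,1.])
    return np.array([x,y,.14]),.819*X+.574*Z,L,-.574*X+.819*Z,X
def pt(F,r,ph,n=0): return F[0]+r*(np.cos(ph)*F[1]+np.sin(ph)*F[2])+n*F[3]
E
cat > fit.py <<'E'
from h import *
from scipy.optimize import least_squares
c=K('scene');cs=K('side')
cp=lambda x,y:(250+x/4,140+y/3.75)
tips=np.array([cp(*t) for t in [(327,95),(213,120),(200,245),(327,340),(452,302),(452,185)]])
plate=np.array([(263,249),(345,295),(411,237)]);ps=np.array([(248,299),(397,271)])
val=cp(387,318)
def res(p,full=False):
    F=frame(*p[:3]);th=p[3];o=F[0]*[1,1,0]+[0,0,.012]+p[4]*F[4]
    P=[pt(F,.094,th+np.pi/6+k*np.pi/3,.008) for k in range(6)]
    q=proj('scene',np.array(P),c)
    d=np.linalg.norm(tips[:,None]-q[None],axis=2);r=[(tips[i]-q[d[i].argmin()]) for i in range(6)]
    C=lambda sx,sy:o+sx*.135*F[4]+sy*.15*F[2]
    r+=list(plate-proj('scene',np.array([C(1,1),C(-1,1),C(-1,-1)]),c))
    r+=list(ps-proj('side',np.array([C(1,-1),C(1,1)]),cs))
    r+=[np.array(val)-proj('scene',pt(F,.078,th),c)[0]]
    r+=[np.array((312,188))-proj('side',pt(F,0,0,.032),cs)[0]]
    return np.concatenate(r)
best=min((least_squares(res,[.548,.022,np.radians(-104),t,0],loss='soft_l1') for t in (2.2,2.6,3,3.4)),key=lambda s:s.cost)
print(best.cost,best.x,np.degrees(best.x[2:4]));print(res(best.x).round(1).reshape(-1,2).tolist())
F=frame(*best.x[:3]);th=best.x[3];im=cv2.imread('pics/scene0.png')
S=4;im=cv2.resize(im[140:300,250:430],None,fx=S,fy=S)
def line(n,*Ps):
    q=(proj('scene',np.array(Ps),c)-[250,140])*S
    cv2.polylines(im,[q.round().astype(int).reshape(-1,1,2)],False,n,1)
for k in range(6): a=th+np.pi/6+k*np.pi/3; line((255,0,255),pt(F,.024,a),pt(F,.094,a))
line((0,255,255),pt(F,.072,th),pt(F,.1,th))
for a in (60,-60,180): line((255,0,0),pt(F,0,0,.028),pt(F,.15,np.radians(a),.028))
for r,n in ((.094,0),(.133,0)): line((255,255,0),*[pt(F,r,a,n) for a in np.linspace(0,6.3,60)])
cv2.imwrite('pics/ov.png',im)
E
python3 fit.py
```

```text
22.48529334685183 [ 0.55219482  0.02807123 -1.82677393  2.87657629 -0.0197864 ] [-104.66643644  164.81568066]
[[-1.0, -0.6], [0.0, 0.1], [-1.7, 1.7], [-1.0, 2.0], [0.8, 1.0], [2.1, 0.7], [2.7, 0.4], [2.4, -1.1], [-0.9, 3.0], [-0.2, 1.0], [-1.9, 0.6], [1.0, 0.5], [1.8, 7.0]]
```

View pics/ov.png

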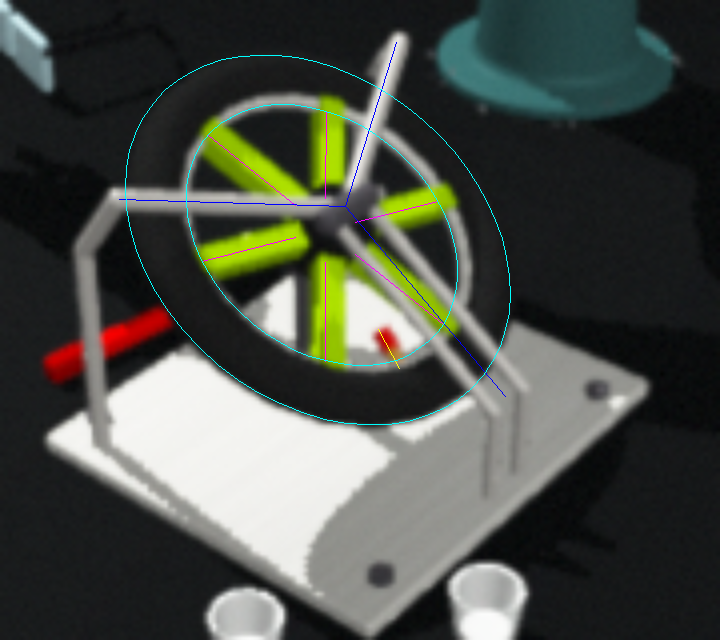

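```bash
cat > plan.py <<'E'
from h import *
P0=[.551,.026,np.radians(-104.5)]
F=frame(*P0)
def tcp(r,ph,dep=.006):
    p=pt(F,r,np.radians(ph)); p[2]+=.025-dep; return p
def obst():
    o=[]
    for a,rr,off in ((60,.006,0),(-60,.006,0),(180,.0045,.015),(180,.0045,-.015)):
        for s in np.linspace(0,.155,60): o.append((*(pt(F,s,np.radians(a),.028)+off*F[2]),rr))
    for n in np.linspace(.02,.036,6): o.append((*pt(F,0,0,n),.012))
    for a in np.linspace(0,2*np.pi,120): o.append((*pt(F,.116,a),.017))
    return np.array(o)
O=obst()
def box(c,R,lo,hi):  # clearance of spheres to a box in tool axes (x,y horizontal, z up)
    q=(O[:,:3]-c)@R; d=np.maximum(np.maximum(lo-q,q-hi),0); return (np.linalg.norm(d,axis=1)-O[:,3]).min()
def clear(p,yaw):   # yaw = world angle of tool x, deg
    y=np.radians(yaw);R=np.array([[np.cos(y),-np.sin(y),0],[np.sin(y),np.cos(y),0],[0,0,1.]])
    tip=p-[0,0,.025]
    f=box(tip,R,np.array([-.011,-.0145,0]),np.array([.011,.0145,.073]))
    b=box(tip,R,np.array([-.038,-.0425,.073]),np.array([.038,.0425,.2]))
    return round(1000*f,1),round(1000*b,1)
def yawt(ph):  # tool x along tangential
    y=np.radians(ph); t=-np.sin(y)*F[1]+np.cos(y)*F[2]; a=np.degrees(np.arctan2(t[1],t[0])); return (a+90)%180-90
E
python3 - <<'E'
from plan import *
for r in (.066,.072):
  for ph in (50,45,30,15,0,-15,-30,-45,-50,145,140,135,125,115,110,105,100):
    p=tcp(r,ph);print(r,ph,p.round(3),'tang',round(yawt(ph)),clear(p,yawt(ph)),'L-yaw',clear(p,-14.5),'X-yaw',clear(p,-104.5))
E
```

```text
0.066 50 [ 0.591 -0.02   0.183] tang 30 (np.float64(3.0), np.float64(12.8)) L-yaw (np.float64(0.6), np.float64(13.5)) X-yaw (np.float64(2.2), np.float64(16.1))
0.066 45 [ 0.587 -0.023  0.186] tang 25 (np.float64(7.0), np.float64(13.7)) L-yaw (np.float64(5.4), np.float64(13.8)) X-yaw (np.float64(7.0), np.float64(16.1))
0.066 30 [ 0.571 -0.028  0.192] tang 11 (np.float64(9.6), np.float64(16.6)) L-yaw (np.float64(7.9), np.float64(16.7)) X-yaw (np.float64(9.6), np.float64(17.8))
0.066 15 [ 0.554 -0.029  0.196] tang -2 (np.float64(8.9), np.float64(20.0)) L-yaw (np.float64(7.9), np.float64(20.0)) X-yaw (np.float64(10.4), np.float64(20.3))
0.066 0 [ 0.537 -0.026  0.197] tang -14 (np.float64(8.9), np.float64(21.3)) L-yaw (np.float64(8.9), np.float64(21.3)) X-yaw (np.float64(12.0), np.float64(21.4))
0.066 -15 [ 0.521 -0.02   0.196] tang -27 (np.float64(8.9), np.float64(20.0)) L-yaw (np.float64(7.9), np.float64(20.0)) X-yaw (np.float64(10.4), np.float64(20.3))
0.066 -30 [ 0.507 -0.011  0.192] tang -40 (np.float64(9.6), np.float64(16.6)) L-yaw (np.float64(7.9), np.float64(16.7)) X-yaw (np.float
[... 3637 characters left out ...]
9.3), np.float64(-3.5)) X-yaw (np.float64(8.1), np.float64(-0.9))
0.072 115 [0.62  0.034 0.142] tang -75 (np.float64(10.6), np.float64(-2.5)) L-yaw (np.float64(10.3), np.float64(-3.5)) X-yaw (np.float64(8.5), np.float64(-0.9))
0.072 110 [0.622 0.029 0.145] tang -81 (np.float64(8.5), np.float64(-0.8)) L-yaw (np.float64(8.8), np.float64(-3.5)) X-yaw (np.float64(8.9), np.float64(-0.9))
0.072 105 [0.622 0.023 0.148] tang -86 (np.float64(5.0), np.float64(0.5)) L-yaw (np.float64(5.2), np.float64(-3.5)) X-yaw (np.float64(6.9), np.float64(-0.9))
0.072 100 [0.622 0.018 0.152] tang 88 (np.float64(1.6), np.float64(1.2)) L-yaw (np.float64(1.2), np.float64(-3.5)) X-yaw (np.float64(2.9), np.float64(-0.9))
```

```bash
cat >> plan.py <<'E'
for a in np.linspace(0,2*np.pi,24):
    for n in (-.016,0,.016): O=np.vstack([O,[*pt(F,.02,a,n),.004]])
def clear2(p,ty,w):   # ty = world angle of the tangential (tool y) deg, w opening
    y=np.radians(ty+90);R=np.array([[np.cos(y),-np.sin(y),0],[np.sin(y),np.cos(y),0],[0,0,1.]])
    tip=p-[0,0,.025];g=w/2
    f=min(box(tip,R,np.array([-.011,s*g+min(0,s*.0145),0]),np.array([.011,s*g+max(0,s*.0145),.073])) for s in (-1,1))
    b=box(tip,R,np.array([-.038,-.0425,.073]),np.array([.038,.0425,.2]))
    return round(1000*float(f),1),round(1000*float(b),1)
E
python3 - <<'E'
from plan import *
print('yaw now',22.9)
for r in (.050,.056,.062):
  for ph in (35,30,15,0,-15,-30,-35):
    p=tcp(r,ph,.007);print(r,ph,(100*p).round(1).tolist(),'turn',round(yawt(ph)+90-22.9),clear2(p,yawt(ph),.028))
E
```

```text
yaw now 22.9
0.05 35 [57.0, -1.4, 18.2] turn 82 (-2.9, 7.3)
0.05 30 [56.6, -1.5, 18.3] turn 78 (1.0, 8.4)
0.05 15 [55.4, -1.6, 18.6] turn 65 (12.7, 12.2)
0.05 0 [54.1, -1.4, 18.7] turn 53 (15.7, 15.4)
0.05 -15 [52.9, -0.9, 18.6] turn 40 (12.7, 12.2)
0.05 -30 [51.8, -0.2, 18.3] turn 27 (1.0, 8.4)
0.05 -35 [51.5, 0.1, 18.2] turn 23 (-2.9, 7.3)
0.056 35 [57.3, -1.8, 18.4] turn 82 (-0.8, 9.3)
0.056 30 [56.8, -1.9, 18.6] turn 78 (3.5, 10.5)
0.056 15 [55.4, -2.1, 18.9] turn 65 (16.3, 14.3)
0.056 0 [54.0, -1.8, 19.0] turn 53 (17.3, 16.5)
0.056 -15 [52.6, -1.3, 18.9] turn 40 (16.3, 14.3)
0.056 -30 [51.4, -0.5, 18.6] turn 27 (3.5, 10.5)
0.056 -35 [51.0, -0.2, 18.4] turn 23 (-0.8, 9.3)
0.062 35 [57.5, -2.3, 18.7] turn 82 (1.3, 12.2)
0.062 30 [57.0, -2.4, 18.9] turn 78 (6.0, 13.4)
0.062 15 [55.4, -2.6, 19.2] turn 65 (11.7, 16.9)
0.062 0 [53.8, -2.3, 19.4] turn 53 (12.5, 18.6)
0.062 -15 [52.3, -1.7, 19.2] turn 40 (11.7, 16.9)
0.062 -30 [51.0, -0.9, 18.9] turn 27 (6.0, 13.4)
0.062 -35 [50.6, -0.5, 18.7] turn 23 (1.3, 12.2)
```

Emit:
move_arm:
  offset:
    - [0,0,4.5]
    - [4,7,5]
    - [8,14,5]
    - [12,21,5]
    - [15,28,5]
    - [18,35,5]
    - [22,41,5]
    - [25,47,5]
    - [28,52,5]
    - [31,57,5]
    - [32.4,59.8,5]
    - [32.4,59.8,5]
  yaw: [0,0,0,0,0,0,0,0,0,0,0,0]
  hand: [0,0,0,0,0,0,0,0,0,0,0,0]

```text
time: 2.55
tool_pos: [0.5247, -0.1362, 0.3066]
eef_rot: [0.0, 0.98, 0.199, 0.0]
force: [0.5, 0.1, 1.0]
grip_width: 0.003
finger_force: 0.0
```

Emit:
move_arm:
  offset:
    - [3,5,0]
    - [6.2,11.2,0]
    - [6.2,11.2,0]
    - [6.2,11.2,0]
    - [6.2,11.2,0]
  yaw: [0,0,0,0,0]
  hand: [0,0,0,0,0]

```text
time: 3.05
tool_pos: [0.5861, -0.0256, 0.306]
eef_rot: [0.0, 0.98, 0.199, -0.0]
force: [-0.3, -0.4, 1.1]
grip_width: 0.002
finger_force: 0.0
```

Run:
```python
from plan import *
print(manip.read_state()['tool_pos'])
for n in ('wrist','scene'):
    im=imaging.capture(n)
    if n=='wrist':
        k=K(n)
        for r,c in ((.094,(255,255,0)),(.133,(255,255,0))):
            q=proj(n,np.array([pt(F,r,a) for a in np.linspace(0,6.3,60)]),k)
            im=im.copy();cv2.polylines(im,[q.round().astype(int).reshape(-1,1,2)],False,c,1)
        for a in (60,-60,180):
            q=proj(n,np.array([pt(F,0,0,.028),pt(F,.15,np.radians(a),.028)]),k);cv2.polylines(im,[q.round().astype(int).reshape(-1,1,2)],False,(255,0,255),1)
        for p in range(6):
            a=np.radians(165+30+60*p);q=proj(n,np.array([pt(F,.03,a),pt(F,.094,a)]),k);cv2.polylines(im,[q.round().astype(int).reshape(-1,1,2)],False,(255,0,0),1)
    cv2.imwrite(f'pics/{n}1.png',im[:,:,::-1])
```

```text
[ 0.58605524 -0.02559153  0.30603685]
```

View pics/wrist1.png

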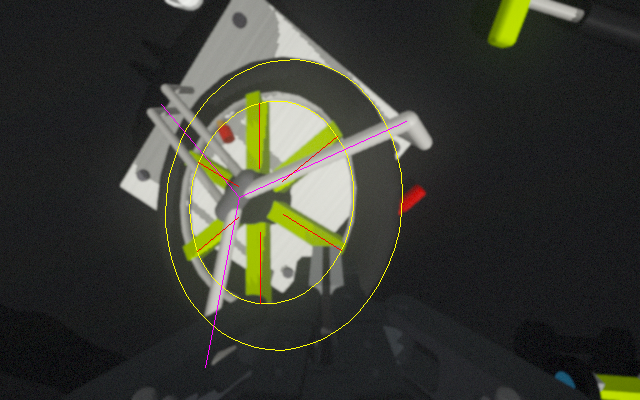

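The wrist view looks down on the wheel. The rod junction is at about (240,190), 7 px above my overlay, and the valve cap is at (226,132). I'll refine pose and angle by matching the lime spokes in both views.

```bash
cat > ang.py <<'E'
from h import *
from scipy.optimize import minimize
def lime(im):
    h=cv2.cvtColor(im,cv2.COLOR_RGB2HSV);return ((h[...,0]>25)&(h[...,0]<50)&(h[...,1]>140)&(h[...,2]>60)).astype(np.uint8)
def rend(n,F,th,c,shape=(400,640),up=1):
    m=np.zeros(shape,np.uint8)
    for k in range(6):
        a=th+np.pi/6+k*np.pi/3;t=-np.sin(a)*F[1]+np.cos(a)*F[2]
        P=[pt(F,r,a,s*.008)+q*.008*t for r in (.024,.094) for s in (-1,1) for q in (-1,1)]
        cv2.fillConvexPoly(m,cv2.convexHull((proj(n,np.array(P),c)*16).round().astype(np.int32)),1,shift=4)
    return m
def rods(n,F,c):
    m=np.zeros((400,640),np.uint8)
    for a,o in ((60,0),(-60,0),(180,.015),(180,-.015)):
        q=proj(n,np.array([pt(F,0,0,.028)+o*F[2],pt(F,.15,np.radians(a),.028)+o*F[2]]),c).round().astype(int)
        cv2.line(m,tuple(map(int,q[0])),tuple(map(int,q[1])),1,10 if n=='wrist' else 4)
    return m
def cost(views,P,th):
    F=frame(*P);s=0
    for n,L,c in views:
        R=rend(n,F,th,c);ok=1-rods(n,F,c)
        q=proj(n,F[0],c)[0];roi=np.zeros_like(L);cv2.circle(roi,(int(q[0]),int(q[1])),125 if n=='wrist' else 60,1,-1)
        A=cv2.GaussianBlur((L*roi*ok).astype(np.float32),(0,0),2);B=cv2.GaussianBlur((R*ok).astype(np.float32),(0,0),2)
        s+=((A-B)**2).sum()/((B**2).sum()+(A**2).sum())
    return s/len(views)
def angle(views,P):
    g=np.radians(np.arange(0,60,1.));t=g[np.argmin([cost(views,P,x) for x in g])]
    r=minimize(lambda v:cost(views,P,v[0]),[t],method='Nelder-Mead',options=dict(initial_simplex=[[t],[t+.02]]));return np.degrees(r.x[0])%60,r.fun
E
python3 - <<'E'
from ang import *
v=[(n,lime(cv2.cvtColor(cv2.imread(f),cv2.COLOR_BGR2RGB)),K(n)) for n,f in (('scene','pics/scene0.png'),)]
im=imaging.capture('wrist');v.append(('wrist',lime(im),K('wrist')))
for vs in (v,v[:1],v[1:]):
  x0=np.array([.552,.028,-1.825,2.87]);S=np.vstack([x0]+[x0+d for d in np.diag([.008,.008,.03,.05])])
  r=minimize(lambda p:cost(vs,p[:3],p[3]),x0,method='Nelder-Mead',options=dict(initial_simplex=S,maxiter=250))
  print(r.fun,r.x.round(4),np.degrees(r.x[2:]).round(1))
E
```

```text
0.05296826735138893 [ 0.5522  0.0291 -1.8239  2.8794] [-104.5  165. ]
0.017554139718413353 [ 0.5505  0.0279 -1.846   2.8972] [-105.8  166. ]
0.08104126155376434 [ 0.5519  0.0294 -1.8296  2.8903] [-104.8  165.6]
```

```bash
sed -i 's/^P0=.*/P0=[.552,.029,np.radians(-104.7)]/' plan.py
python3 - <<'E'
from plan import *
c=np.array([.5861,-.0256,.306])
for ph in range(48,-52,-4):
    p=tcp(.067,ph);print(ph,(100*(p-c)).round(1).tolist(),round(yawt(ph)-22.9),clear(p,yawt(ph)))
E
```

```text
48 [0.5, 0.6, -12.1] 5 (np.float64(4.8), np.float64(13.6))
44 [0.1, 0.5, -11.9] 1 (np.float64(8.0), np.float64(14.2))
40 [-0.3, 0.3, -11.8] -3 (np.float64(9.6), np.float64(15.0))
36 [-0.7, 0.2, -11.6] -7 (np.float64(9.2), np.float64(15.8))
32 [-1.2, 0.1, -11.4] -10 (np.float64(9.0), np.float64(16.7))
28 [-1.6, -0.0, -11.3] -14 (np.float64(8.8), np.float64(17.7))
24 [-2.0, -0.1, -11.2] -18 (np.float64(8.5), np.float64(18.6))
20 [-2.5, -0.1, -11.1] -21 (np.float64(8.3), np.float64(19.6))
16 [-3.0, -0.1, -11.0] -24 (np.float64(8.1), np.float64(20.4))
12 [-3.4, -0.1, -10.9] -28 (np.float64(8.0), np.float64(21.0))
8 [-3.9, -0.0, -10.9] -31 (np.float64(8.0), np.float64(21.5))
4 [-4.3, 0.0, -10.9] -34 (np.float64(8.0), np.float64(21.8))
0 [-4.8, 0.2, -10.9] -38 (np.float64(8.1), np.float64(21.9))
-4 [-5.3, 0.3, -10.9] -41 (np.float64(8.0), np.float64(21.8))
-8 [-5.7, 0.4, -10.9] -44 (np.float64(8.0), np.float64(21.5))
-12 [-6.1, 0.6, -10.9] -47 (np.float64(8.0), np.float64(21.0))
-16 [-6.5, 0.8, -11.0] -51 (np.float64(8.1), np.float64(20.4))
-20 [-6.9, 1.1, -11.1] -54 (np.float64(8.3), np.float64(19.6))
-24 [-7.3, 1.3, -11.2] -58 (np.float64(8.5), np.float64(18.6))
-28 [-7.7, 1.6, -11.3] -61 (np.float64(8.8), np.float64(17.7))
-32 [-8.0, 1.9, -11.4] -65 (np.float64(9.0), np.float64(16.7))
-36 [-8.3, 2.2, -11.6] -68 (np.float64(9.2), np.float64(15.8))
-40 [-8.6, 2.5, -11.8] -72 (np.float64(9.6), np.float64(15.0))
-44 [-8.9, 2.8, -11.9] -76 (np.float64(8.0), np.float64(14.2))
-48 [-9.2, 3.2, -12.1] -80 (np.float64(4.8), np.float64(13.6))
```

Emit:
move_arm:
  offset:
    - [0.1,0.5,-2]
    - [0.1,0.5,-5]
    - [0.1,0.5,-7.5]
    - [0.1,0.5,-9]
    - [0.1,0.5,-10.5]
    - [0.1,0.5,-11.9]
    - [0.1,0.5,-11.9]
  yaw: [1,1,1,1,1,1,1]
  hand: [0,0,0,0,0,0,0]

```text
time: 3.9
tool_pos: [0.5875, -0.0206, 0.1869]
eef_rot: [-0.001, 0.978, 0.207, 0.001]
force: [-0.4, 1.4, 1.6]
grip_width: 0.002
finger_force: 0.0
```

Emit:
move_arm:
  offset:
    - [-0.4,-0.2,0.1]
    - [-0.8,-0.3,0.3]
    - [-1.3,-0.4,0.5]
    - [-1.7,-0.5,0.6]
    - [-2.1,-0.6,0.7]
    - [-2.6,-0.6,0.8]
    - [-3.1,-0.6,0.9]
    - [-3.5,-0.6,1.0]
    - [-4.0,-0.5,1.0]
    - [-4.4,-0.5,1.0]
    - [-4.9,-0.3,1.0]
    - [-5.4,-0.2,1.0]
  yaw: [-4,-8,-11,-15,-19,-22,-25,-29,-32,-35,-39,-42]
  hand: [0,0,0,0,0,0,0,0,0,0,0,0]

```text
time: 5.1
tool_pos: [0.5371, -0.0245, 0.1996]
eef_rot: [0.001, 0.987, -0.158, 0.005]
force: [7.9, -3.1, 0.8]
grip_width: 0.002
finger_force: 4.9
```

Emit:
move_arm:
  offset:
    - [-0.4,0.1,0]
    - [-0.8,0.3,0]
    - [-1.2,0.5,-0.1]
    - [-1.6,0.8,-0.2]
    - [-2.0,1.0,-0.3]
    - [-2.4,1.3,-0.4]
    - [-2.7,1.6,-0.5]
    - [-3.0,1.9,-0.7]
    - [-3.3,2.2,-0.9]
    - [-3.6,2.5,-1.0]
    - [-3.6,2.5,-1.0]
  yaw: [-3,-6,-10,-13,-17,-20,-24,-27,-31,-35,-35]
  hand: [0,0,0,0,0,0,0,0,0,0,0]

```text
time: 6.2
tool_pos: [0.4985, 0.001, 0.1888]
eef_rot: [-0.0, 0.895, -0.447, 0.002]
force: [1.9, -2.4, 2.6]
grip_width: -0.004
finger_force: 1.9
```

Emit:
move_arm:
  offset:
    - [0.3,-0.2,0]
    - [0.6,-0.5,0.2]
    - [0.6,-0.5,3]
    - [0.6,-0.5,7]
    - [0.6,-0.5,11.5]
    - [4,-3,11.5]
    - [7,-3,11.5]
    - [7,-3,11.5]
  yaw: [0,0,5,13,21,29,37,45]
  hand: [0,0,0,0,0,0,0,0]

```text
time: 7.0
tool_pos: [0.5699, -0.0291, 0.3018]
eef_rot: [0.0, 0.998, -0.068, 0.0]
force: [-0.4, -0.1, 0.2]
grip_width: 0.001
finger_force: 0.0
```

```bash
cat > look.py <<'E'
from ang import *; from plan import P0
import sys
v={}
for n in ('scene','wrist'):
    im=imaging.capture(n);c=K(n);cv2.imwrite(f'pics/{n}{sys.argv[1]}.png',im[:,:,::-1])
    print(n,angle([(n,lime(im),c)],P0),[(round(r['p'],2),np.round(r['pixel']).tolist()) for r in imaging.boxes_of('valve',n)][:2],
     {k:proj(n,pt(frame(*P0),.078,np.radians(k)),c)[0].round().tolist() for k in range(-30,170,30)})
s=manip.read_state();q=s['eef_rot'];print(s['tool_pos'],'yaw',2*np.degrees(np.arctan2(q[2],q[1])),s['time'])
E
python3 look.py 2
```

```text
scene (np.float64(31.70456863688567), np.float64(0.024161092936992645)) [(0.76, [326.0, 199.0])] {-30: [325.0, 171.0], 0: [312.0, 174.0], 30: [304.0, 183.0], 60: [304.0, 197.0], 90: [311.0, 211.0], 120: [324.0, 222.0], 150: [339.0, 225.0]}
wrist (np.float64(31.179049310978385), np.float64(0.11936046928167343)) [(0.98, [285.0, 176.0])] {-30: [322.0, 277.0], 0: [337.0, 240.0], 30: [332.0, 190.0], 60: [307.0, 147.0], 90: [273.0, 127.0], 120: [241.0, 132.0], 150: [221.0, 157.0]}
[ 0.56663582 -0.0282573   0.3012957 ] yaw -8.262651339619737 7.2
```

Run:
```python
from plan import *
p0=tcp(.067,32)
print('to start',100*(p0-np.array([.5666,-.0283,.3013])),yawt(32)+8.3)
for ph in range(28,-50,-4):
    p=tcp(.067,ph);print(ph,(100*(p-p0)).round(1).tolist(),round(yawt(ph)-yawt(32)))
```

```text
to start [  0.79338341   0.32786781 -10.96857663] 20.701913622761015
28 [-0.4, -0.1, 0.1] -4
24 [-0.9, -0.1, 0.3] -7
20 [-1.3, -0.2, 0.4] -11
16 [-1.8, -0.2, 0.4] -14
12 [-2.3, -0.1, 0.5] -17
8 [-2.7, -0.1, 0.5] -21
4 [-3.2, -0.0, 0.6] -24
0 [-3.6, 0.1, 0.6] -27
-4 [-4.1, 0.2, 0.6] -30
-8 [-4.5, 0.4, 0.5] -34
-12 [-5.0, 0.6, 0.5] -37
-16 [-5.4, 0.8, 0.4] -40
-20 [-5.8, 1.0, 0.4] -44
-24 [-6.2, 1.2, 0.3] -47
-28 [-6.5, 1.5, 0.1] -51
-32 [-6.9, 1.8, 0.0] -54
-36 [-7.2, 2.1, -0.2] -58
-40 [-7.5, 2.4, -0.3] -62
-44 [-7.8, 2.8, -0.5] -65
-48 [-8.0, 3.1, -0.7] -69
```

Emit:
move_arm:
  offset:
    - [0.8,0.3,0]
    - [0.8,0.3,-1]
    - [0.8,0.3,-3]
    - [0.8,0.3,-5]
    - [0.8,0.3,-7]
    - [0.8,0.3,-9]
    - [0.8,0.3,-11]
    - [0.8,0.3,-11]
  yaw: [7,14,21,21,21,21,21,21]
  hand: [0,0,0,0,0,0,0,0]

```text
time: 8.0
tool_pos: [0.5753, -0.0238, 0.1922]
eef_rot: [-0.001, 0.994, 0.111, 0.001]
force: [-0.5, 3.5, 2.9]
grip_width: 0.004
finger_force: 0.0
```

Emit:
move_arm:
  offset:
    - [-0.4,-0.1,0.1]
    - [-0.9,-0.1,0.3]
    - [-1.3,-0.2,0.4]
    - [-1.8,-0.2,0.4]
    - [-2.3,-0.1,0.5]
    - [-2.7,-0.1,0.5]
    - [-3.2,0,0.6]
    - [-3.6,0.1,0.6]
    - [-4.1,0.2,0.6]
    - [-4.5,0.4,0.5]
    - [-5.0,0.6,0.5]
    - [-5.4,0.8,0.4]
  yaw: [-4,-7,-11,-14,-17,-21,-24,-27,-30,-34,-37,-40]
  hand: [0,0,0,0,0,0,0,0,0,0,0,0]

```text
time: 9.2
tool_pos: [0.5237, -0.0187, 0.1986]
eef_rot: [0.001, 0.972, -0.236, 0.005]
force: [6.2, -4.7, 5.4]
grip_width: 0.0
finger_force: 4.8
```

Emit:
move_arm:
  offset:
    - [-0.4,0.2,0]
    - [-0.8,0.4,-0.1]
    - [-1.1,0.7,-0.3]
    - [-1.5,1.0,-0.4]
    - [-1.8,1.3,-0.6]
    - [-2.1,1.6,-0.7]
    - [-2.4,2.0,-0.9]
    - [-2.4,2.0,-0.9]
    - [-2.1,1.8,-0.9]
    - [-1.8,1.5,-0.8]
  yaw: [-4,-7,-11,-14,-18,-22,-25,-25,-25,-25]
  hand: [0,0,0,0,0,0,0,0,0,0]

```text
time: 10.2
tool_pos: [0.5031, -0.0009, 0.1885]
eef_rot: [-0.001, 0.898, -0.439, -0.001]
force: [1.1, 5.6, 4.9]
grip_width: -0.007
finger_force: 0.0
```

Emit:
move_arm:
  offset:
    - [0,0,2]
    - [0,0,5]
    - [0,0,9]
    - [0,0,12]
    - [1,-1,12]
    - [2,-1.5,12]
    - [3.5,-1.7,12]
    - [3.5,-1.7,12]
    - [3.5,-1.7,12]
    - [3.5,-1.7,12]
    - [3.5,-1.7,12]
    - [3.5,-1.7,12]
  yaw: [0,0,8,16,24,32,40,48,56,64,72,80]
  hand: [0,0,0,0,0,0,0,0,0,0,0,0]

```text
time: 11.4
tool_pos: [0.5377, -0.0193, 0.3073]
eef_rot: [-0.0, 0.97, 0.244, -0.001]
force: [-0.1, 0.2, 0.1]
grip_width: 0.002
finger_force: 0.0
```

```bash
python3 look.py 3; python3 -c "
from h import *;print(manip.read_state()['joints'])"
```

```text
scene (np.float64(29.214859173174062), np.float64(0.02282900922000408)) [(0.61, [324.0, 202.0])] {-30: [325.0, 171.0], 0: [312.0, 174.0], 30: [304.0, 183.0], 60: [304.0, 197.0], 90: [311.0, 211.0], 120: [324.0, 222.0], 150: [339.0, 225.0]}
wrist (np.float64(29.35809862195677), np.float64(0.06927484273910522)) [(0.78, [313.0, 151.0]), (0.53, [296.0, 135.0])] {-30: [300.0, 235.0], 0: [340.0, 212.0], 30: [366.0, 168.0], 60: [367.0, 118.0], 90: [346.0, 80.0], 120: [310.0, 65.0], 150: [272.0, 73.0]}
[ 0.5378423  -0.01924688  0.30765371] yaw 27.714883444246457 11.6
[-8.20238165e-02 -2.39417827e-02  1.82992458e+00 -5.01634757e-05
  1.33690765e+00  1.00506820e+00]
```

View pics/wrist3.png

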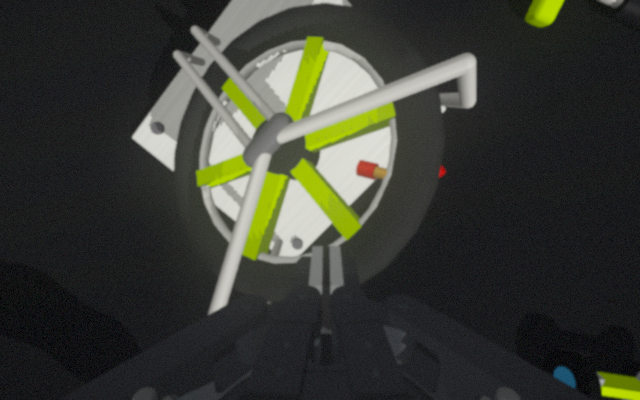

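The valve cap is at (366,168), and projection puts the wheel at about 29°. For the last stroke I'll straddle the spoke at about −1° with the fingers partly open. That keeps them clear of the valve, and the final turn is about 29° clockwise.

Run:
```python
from plan import *
p0=tcp(.055,-2,.008)
print('to start',100*(p0-np.array([.5378,-.0192,.3076])),yawt(-2)+90-27.7)
for ph in range(-4,-38,-3):
    r=.055+.006*min(1,(-2-ph)/26);p=tcp(r,ph,.008);print(ph,(100*(p-p0)).round(1).tolist(),round(yawt(ph)-yawt(-2)),clear2(p,yawt(ph),.024))
```

```text
to start [  0.09197929   0.51430474 -11.90492316] 45.961780963079605
-4 [-0.2, 0.0, 0.0] -2 (17.9, 15.2)
-7 [-0.5, 0.1, 0.0] -4 (17.2, 15.0)
-10 [-0.8, 0.1, 0.1] -7 (16.5, 14.7)
-13 [-1.1, 0.2, 0.1] -9 (15.8, 14.4)
-16 [-1.4, 0.3, 0.1] -12 (15.3, 14.0)
-19 [-1.7, 0.4, 0.0] -14 (14.6, 13.6)
-22 [-2.0, 0.5, 0.0] -17 (13.7, 13.2)
-25 [-2.3, 0.6, -0.0] -19 (11.4, 12.8)
-28 [-2.6, 0.8, -0.1] -22 (9.0, 12.4)
-31 [-2.8, 1.0, -0.2] -25 (6.3, 11.7)
-34 [-3.0, 1.2, -0.3] -27 (3.5, 10.9)
-37 [-3.2, 1.4, -0.4] -30 (0.7, 10.3)
```

Turn and open above the wheel, then go halfway down and check.

Emit:
move_arm:
  offset:
    - [0.1,0.5,0]
    - [0.1,0.5,0]
    - [0.1,0.5,0]
    - [0.1,0.5,0]
    - [0.1,0.5,0]
    - [0.1,0.5,0]
    - [0.1,0.5,-2]
    - [0.1,0.5,-4]
    - [0.1,0.5,-6]
    - [0.1,0.5,-6]
  yaw: [8,16,24,32,40,46,46,46,46,46]
  hand: [2.4,2.4,2.4,2.4,2.4,2.4,2.4,2.4,2.4,2.4]

```text
time: 12.6
tool_pos: [0.5367, -0.014, 0.2446]
eef_rot: [-0.002, 0.8, 0.6, -0.003]
force: [-0.8, 0.2, -0.7]
grip_width: 0.281
finger_force: 0.0
```

Run:
```python
from plan import *
s=manip.read_state();q=s['eef_rot'];print(s['tool_pos'],2*np.degrees(np.arctan2(q[2],q[1])),s['grip_width'],100*(tcp(.055,-2,.008)-s['tool_pos']))
im=imaging.capture('wrist');cv2.imwrite('pics/wrist4.png',im[:,:,::-1])
```

```text
[ 0.53674527 -0.0140016   0.24464354] 73.77478494263214 0.2807555773707738 [ 1.97452301e-01 -5.53569218e-03 -5.60927702e+00]
```

View pics/wrist4.png

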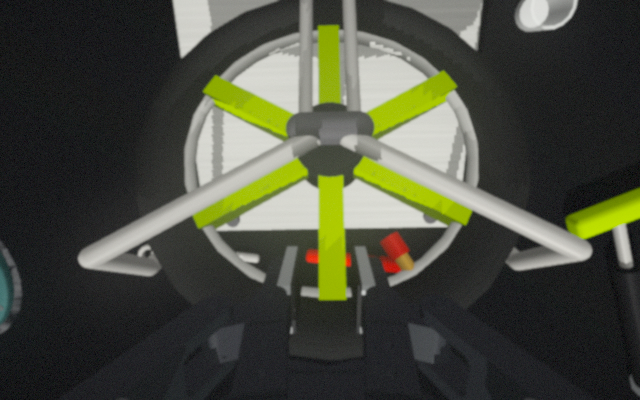

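The view shows the fingers at columns 287 and 364, straddling the spoke at 332. The valve cap at (395,245) is clear of the right finger, so I go down.

Emit:
move_arm:
  offset:
    - [0.1,0,-1]
    - [0.1,0,-2.5]
    - [0.1,0,-4]
    - [0.1,0,-5]
    - [0.1,0,-5.6]
    - [0.1,0,-5.6]
  yaw: [0,0,0,0,0,0]
  hand: [2.4,2.4,2.4,2.4,2.4,2.4]

```text
time: 13.25
tool_pos: [0.5392, -0.014, 0.1906]
eef_rot: [-0.001, 0.799, 0.601, -0.001]
force: [-1.0, 0.4, 0.4]
grip_width: 0.283
finger_force: 0.0
```

Now sweep to about φ = −30.

Emit:
move_arm:
  offset:
    - [-0.2,0,-0.1]
    - [-0.5,0.1,-0.1]
    - [-0.8,0.1,0]
    - [-1.1,0.2,0]
    - [-1.4,0.3,0]
    - [-1.7,0.4,-0.1]
    - [-2.0,0.5,-0.1]
    - [-2.3,0.6,-0.1]
    - [-2.5,0.7,-0.2]
    - [-2.7,0.9,-0.2]
    - [-2.7,0.9,-0.2]
  yaw: [-2,-4,-7,-9,-12,-14,-17,-19,-21,-24,-24]
  hand: [2.4,2.4,2.4,2.4,2.4,2.4,2.4,2.4,2.4,2.4,2.4]

```text
time: 14.35
tool_pos: [0.5156, -0.0052, 0.1921]
eef_rot: [0.002, 0.907, 0.422, 0.003]
force: [3.9, -0.4, 0.6]
grip_width: 0.282
finger_force: 2.0
```

```bash
python3 look.py 5
```

```text
scene (np.float64(4.964190137804324), np.float64(0.05236639082431793)) [(0.64, [328.0, 203.0])] {-30: [325.0, 171.0], 0: [312.0, 174.0], 30: [304.0, 183.0], 60: [304.0, 197.0], 90: [311.0, 211.0], 120: [324.0, 222.0], 150: [339.0, 225.0]}
wrist (np.float64(5.574757886426343), np.float64(0.39194557070732117)) [(0.89, [432.0, 185.0])] {-30: [314.0, 307.0], 0: [398.0, 298.0], 30: [469.0, 243.0], 60: [497.0, 163.0], 90: [476.0, 90.0], 120: [422.0, 44.0], 150: [355.0, 32.0]}
[ 0.51540084 -0.00519944  0.19201967] yaw 49.96735924791244 14.55
```

Emit:
move_arm:
  offset:
    - [-0.15,0.1,0]
    - [-0.3,0.2,-0.1]
    - [-0.45,0.3,-0.1]
    - [-0.45,0.3,-0.1]
    - [-0.3,0.2,-0.1]
    - [-0.1,0.1,0]
    - [-0.1,0.1,0]
  yaw: [-1,-2,-4,-4,-4,-4,-4]
  hand: [2.4,2.4,2.4,2.4,2.4,2.4,2.4]

```text
time: 15.25
tool_pos: [0.5112, -0.0042, 0.1895]
eef_rot: [-0.001, 0.921, 0.39, -0.001]
force: [0.5, 0.5, 0.3]
grip_width: 0.283
finger_force: 0.0
```

```bash
python3 look.py 6
```

```text
scene (np.float64(59.20590670762515), np.float64(0.03400766849517822)) [(0.83, [329.0, 206.0])] {-30: [325.0, 171.0], 0: [312.0, 174.0], 30: [304.0, 183.0], 60: [304.0, 197.0], 90: [311.0, 211.0], 120: [324.0, 222.0], 150: [339.0, 225.0]}
wrist (np.float64(0.1342869832337867), np.float64(0.40950557589530945)) [(0.94, [441.0, 188.0]), (0.33, [420.0, 253.0])] {-30: [324.0, 307.0], 0: [410.0, 293.0], 30: [480.0, 232.0], 60: [504.0, 148.0], 90: [477.0, 73.0], 120: [418.0, 31.0], 150: [348.0, 24.0]}
[ 0.51143201 -0.00406867  0.18965466] yaw 45.91220203423269 15.45
```

Emit:
move_arm:
  offset:
    - [0,0,0.7]
    - [0,0,1.5]
    - [0,0,2.5]
    - [0,0,4]
    - [0,0,7]
    - [0,0,11]
    - [-2,-5,13]
    - [-4,-10,13]
    - [-6,-14,13]
    - [-6,-14,13]
    - [-6,-14,13]
    - [-6,-14,13]
  yaw: [0,0,0,0,0,0,0,0,0,0,0,0]
  hand: [2.4,2.4,2.4,2.4,2.4,2.4,2.4,2.4,2.4,2.4,2.4,2.4]

```text
time: 16.65
tool_pos: [0.4525, -0.1436, 0.3209]
eef_rot: [0.0, 0.921, 0.39, 0.001]
force: [0.7, 0.5, -0.4]
grip_width: 0.281
finger_force: 0.0
```

```bash
python3 look.py 7; python3 -c "
import cv2;a=cv2.imread('pics/scene7.png')[130:310,230:430];cv2.imwrite('pics/f.png',cv2.resize(a,None,fx=3,fy=3))"
```

```text
scene (np.float64(59.740378499081345), np.float64(0.026963556185364723)) [(0.93, [325.0, 202.0])] {-30: [325.0, 171.0], 0: [312.0, 174.0], 30: [304.0, 183.0], 60: [304.0, 197.0], 90: [311.0, 211.0], 120: [324.0, 222.0], 150: [339.0, 225.0]}
wrist (np.float64(58.7135211024346), np.float64(0.11163999140262604)) [(0.96, [262.0, 47.0])] {-30: [251.0, 31.0], 0: [302.0, 11.0], 30: [345.0, -30.0], 60: [363.0, -77.0], 90: [353.0, -114.0], 120: [320.0, -132.0], 150: [277.0, -128.0]}
[ 0.45255752 -0.14293908  0.32014269] yaw 46.02950676686908 16.85
```

View pics/f.png

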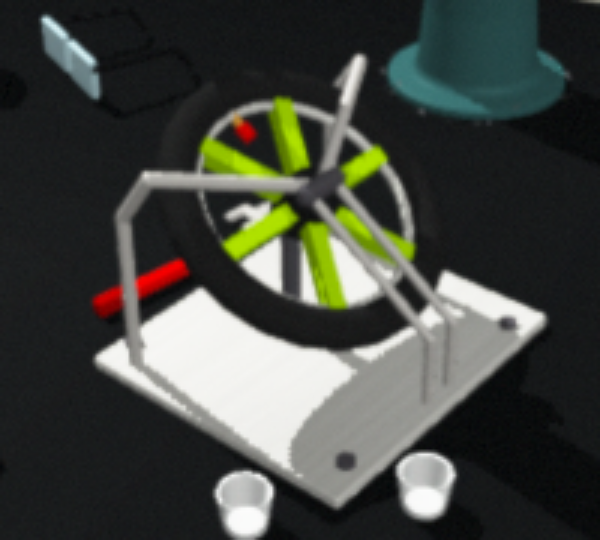

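The cap is at crop (246,131), which is full-picture (312,174), exactly where the top should project. The cups, marker and wrench look undisturbed, and the hand is clear, so I hand the job in.

```bash
python3 -c "
from workcell import sign_off;print(sign_off())"
```

```text
the job is handed in; nothing more can be done
None
```

The job is handed in (no verdict came back): three spoke pushes brought the valve to within about 1° of the top by the camera fit, the hand is clear, and the cups, marker and wrench look unmoved.

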